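Take the twine spool off its holder and stand it on the riser shelf

ROBOT

A 6-joint arm with a two-finger parallel gripper is mounted at the origin on the work surface. World frame = base frame: x ahead of the robot, y to its left, z up, the work surface at z = 0. Lengths are in mm, angles in rad, forces in N, time in s.
With the tool pointing down it reaches from about 300 to 1000 mm from the base axis. Payload 5.1 kg.
Tool frame: the origin (TCP) lies at the very end of the fingers, on their centre line; the grasp point (between the pads) lies 19 mm behind it; z points along the fingers, x is the direction in which the jaws open and shut, and the axes are right-handed (so a half turn about z gives the same grasp; the last joint's range is limited). The gripper opens to 95 mm and grips with 3 to 60 N. Pads are 20 mm wide; open, the fingers measure 119 mm over their backs; the gripper's body (75 mm by 180 mm) begins 59 mm behind the grasp point.
Start: joints at [-1.266, 0.124, 1.65, -0, 1.367, -0.083], TCP at [245.766, -601.733, 175.256] pointing down, gripper open.
Joint ranges: [-2.61, 2.61], [-1.02, 2.33], [0.03, 2.71], [-1.35, 4.49], [0.32, 2.68], [-2.91, 2.91]. Speed limits (rad/s): [2.57, 2.57, 3.14, 3.14, 3.14, 3.14].

INTERFACE

Orientations are given as a unit quaternion [w, x, y, z].
In Python, from station import manip gives the robot as it stands. The module is installed in compiled form; this text tells all that it offers.
- The arm moves only by the tool apply_moves, never from a script. Its argument "steps" is a list of rows, each a list of 7 numbers: the gripper's target within -1 to 1 (shut at 1, half-way at 0, fully open at -1), then the shift along the tool's x, y, z in cm, then the turn, a rotation vector about the tool's x, y, z in degrees. In form: [[hand, tx, ty, tz, wx, wy, wz], ...]. A call has 1 to 20 rows; each row is the pose to reach, as a shift and turn from the pose measured when the call began, along the tool's axes at that moment; what a row does not reach only later rows make up. A row lasts 1/10 s, in which the tool goes at most 50 mm and 8.59 degrees, less where a joint would pass 70% of its speed; a pose out of reach is approached as far as the arm can. A call with a gripper value outside its range is refused whole. The fingers move at their own pace and stop on an object; the grip force is fixed at half the most. Time passes only in rows, so rows that repeat a pose let the fingers close. It gives the time, the measured TCP pose, the force and the opening at its end, in the units of the state.
- manip.observe(): the state, without advancing time (a new reading comes with each control period).
- manip.capture(name): name is "scene" or "top" or "wrist"; returns a dict with "image" (400x640x3 uint8, red, green, blue), "fx", "fy", "cx", "cy" (pixels), "extrinsics" (4x4, takes a point from world to camera coordinates). Camera axes: x right, y down, z forward; pixel columns grow to the right and rows downward; lengths in mm; the calibration is good to about 2 mm. A picture is of the moment at which its call begins. There is no depth.
- manip.sign_off(): hands the job in, once; it reports no verdict.
Trained networks look in a picture, given as the dict that the camera call returned (one of the last four; its "shot" number tells which), for a name from the list of things; names that differ only in an ending like _2 or _b are one class to them, and where a whole thing is asked for, a point or a joint stands for the part that bears it (a point fixed in the world has none). Each returns a list of dicts, best first, with "p" (0 to 1); they miss things now and then, are a little off and sometimes report something else, mostly with a low value. They report only what shows in the picture. A call takes as long as a camera call. They do not tell look-alikes from the thing itself.
- manip.search_frame(thing, picture): "bbox" ([centre column, centre row, width, height] in pixels, round what is visible of it).
- manip.outline_of(thing, picture): "mask" (400x640 bool, what is visible of it) and "bbox" ([centre column, centre row, width, height] in pixels, round what is visible of it).
The state is a dict: "clock": time; "joints": joint angles; "qvel": joint speeds; "joint_torque": joint torques, N m; "tcp_pos": TCP position; "eef_rot": TCP orientation; "force": force on the tool from outside, world axes, zero at the start; "torque": the same for the moment, N m; "gripper_width": finger opening in mm.
Only numpy, scipy, OpenCV 4.12 (cv2) and the standard library are available. Lean on these libraries where they do the work, as an engineer would, in place of code of your own. Each camera call takes 0.05 s, during which the arm holds its last target.

TASK

Swing the keeper arm of the twine holder well aside, slide the spool of kitchen twine straight up off its spindle, and set it down gently, upright and centred on the cork disc on the narrow riser shelf. Leave the keeper arm open, and do not shift or knock over the two jars that share the shelf.

Things in the scene. Friction and masses are not known exactly. Their poses are not given: they have to be found in the camera images.
- holder: twine holder, fixed: round wooden base 176 mm across, 15 mm thick, with an upright steel spindle 20 mm across, its tip 113 mm above the counter. Origin at the centre of the underside, on the spindle's axis; z up; yaw varies by up to 0.35 rad either way. On its +x side, 70 mm from the spindle, a steel column 12 mm across carries the keeper arm
- keeper (a joint): angle (rad) of the keeper arm about the column, 0 to 2.0; starts at 0 to 0.3. At 0 it points along the holder's -x, over the spool, blocking it; growing = counter-clockwise from above, tip towards the holder's -y. Light friction (0.6 N at the knob), stays put. Spool clear above 0.7; at 1.5 a gripper has room too. Wooden arm 14 mm wide, 121 to 131 mm above the counter
- keeper_knob (a point): centre of the top of the upright round wooden knob near the arm's free end, 100 mm from the column's axis. Knob 18 mm across, standing 35 mm above the arm, its top 166 mm above the counter; moves with the arm
- keeper_hinge (a point): point on the axis of the column (the arm's pivot), 70 mm from the spindle along the holder's +x, 120 mm above the counter; the column and hub end at 132 mm
- spool: spool of off-white cotton twine wound solid on a cardboard tube, rigid: cylinder 62 mm across, 90 mm tall, bore 26 mm right through, about 0.16 kg. Origin at the centre of its underside, z up its axis. Starts on the holder's base (underside 15 mm above the counter), spindle through its bore; must rise about 100 mm to clear the tip
- riser: narrow raised wooden shelf, fixed: board 360 mm long (its y), 60 mm deep (its x), top 100 mm above the counter, on two end legs. Origin at the centre of its footprint, at counter height. Its yaw varies by up to 0.2 rad. The two jars and the cork disc stand on it in a row in any order, about 115 mm apart
- disc: round cork disc 50 mm across and 5 mm thick, fixed on top of the riser shelf; origin at the centre of its underside (its top is 5 mm higher, 105 mm above the counter). The spool goes here
- jar_a: short amber glass jar with a steel lid, 52 mm across, 72 mm tall, loose on the riser shelf; origin at the centre of its underside. Leave alone
- jar_b: slim steel can with a paper band, 44 mm across, 85 mm tall, loose on the riser shelf; origin at the centre of its underside. Leave alone
Not all that is in view belongs to the job. What is shaped like the spool but pink or yellow is not meant.

How it is judged:
By the outcome, as a careful person would: the job done as asked, in the order asked, and still so for the second after the job is handed in, with the robot touching nothing.
It also fails if it takes over 59 s, if anything falls off the work surface, if the arm or the gripper's body presses on something with over 40 N, if the wrist force passes 120 N, or if a joint passes its speed limit or range.

## Working session

There is one attempt and no reset: what is moved stays moved. The work goes in short steps, Python scripts to look and compute and a tool call to move; the robot and the scene stay as the last step left them, time stands still between calls to the robot, and variables do not carry over. Pictures are saved under pics/ and viewed, and the job is handed in when it is done.

Besides the shell and the picture viewer there is one more tool, called as name([rows], argument=value, ...), one row to a line, values as JSON. apply_moves: Moves the arm, as the interface text tells. Its arguments: {"type":"object","properties":{"steps":{"type":"array","items":{"type":"array","items":{"type":"number"}}}},"required":["steps"]}

```bash
mkdir -p pics
cat > h.py <<'E'
import numpy as np, cv2, pickle
from station import manip
def cap(n,tag):
    c=manip.capture(n); pickle.dump(c,open(f'{n}_{tag}.pkl','wb'))
    cv2.imwrite(f'pics/{n}_{tag}.png',c['image'][:,:,::-1]); return c
def proj(c,P):
    P=np.atleast_2d(P); E=np.array(c['extrinsics']); q=P@E[:3,:3].T+E[:3,3]
    return np.c_[c['fx']*q[:,0]/q[:,2]+c['cx'],c['fy']*q[:,1]/q[:,2]+c['cy']]
def ray(c,u,v,z):
    E=np.array(c['extrinsics']); R=E[:3,:3]; o=-R.T@E[:3,3]
    d=R.T@np.array([(u-c['cx'])/c['fx'],(v-c['cy'])/c['fy'],1]); return o+d*(z-o[2])/d[2]
E
python3 - <<'E'
from h import *
s=manip.observe(); print(s)
for n in ['scene','top','wrist']:
    c=cap(n,'0'); print(n,c['fx'],c['cx'],c['cy'],np.round(c['extrinsics'],3).tolist(),c.get('shot'))
    for t in ['holder','keeper','keeper_knob','spool','riser','disc','jar_a','jar_b']:
        for d in manip.search_frame(t,c)[:3]: print(t,round(d['p'],2),np.round(d['bbox'],1))
E
```

```text
{'clock': 0.0, 'joints': array([-1.26561802e+00,  1.24483984e-01,  1.65168162e+00, -1.43676481e-06,
        1.36749787e+00, -8.25996338e-02]), 'qvel': array([-0.00059353,  0.00020483,  0.00086109,  0.00089327, -0.00166529,
        0.00160599]), 'joint_torque': array([ 3.69763177e-05, -4.17601097e+01, -3.59933496e+01,  7.74354162e-02,
        4.90385550e-02, -1.75425021e-04]), 'tcp_pos': array([ 245.53888669, -601.05132089,  173.99630661]), 'eef_rot': array([-6.45753277e-04,  8.30099714e-01, -5.57614017e-01, -8.09365355e-04]), 'force': array([ 0.31163276,  0.86562531, -0.291995  ]), 'torque': array([-0.03067046,  0.02717219,  0.02623779]), 'gripper_width': 95.31849090604865}
scene 400.14086277453583 314.35098564284647 205.25902855313936 [[-0.618, 0.786, 0.011, 338.663], [0.6, 0.48, -0.64, -267.99], [-0.508, -0.389, -0.768, 1224.743], [0.0, 0.0, 0.0, 1.0]] 1
holder 0.87 [259.4 172.4  64.9  85.2]
keeper 0.72 [245.2 154.3  30.1  47.6]
keeper 0.21 [425.6 239.7  29.3  23.7]
keeper_knob 0.72 [243.9 155.2  30.9  46. ]
spool 0.95 [209.7 147.8  27.8  39.4]
spool 0.91 [329.  190.5  30.3  37. ]

[... 488 characters left out ...]
[400.5 202.3  74.6  78.5]
keeper 0.6 [415.3 191.8  35.   54.4]
keeper 0.59 [401.2 203.1  74.2  77.9]
keeper_knob 0.61 [416.4 191.2  31.3  49.7]
spool 0.97 [336.8 239.4  28.8  29.6]
spool 0.8 [403.9 203.3  27.8  36. ]
spool 0.55 [477.9 199.8  35.1  27.3]
riser 0.68 [219.2 229.6 161.9  37.1]
disc 0.85 [216.9 229.1  22.3  20.9]
disc 0.24 [158.2 223.7  29.7  20.5]
jar_a 0.95 [266.4 230.3  23.8  22.4]
jar_a 0.89 [158.7 222.2  30.7  21.3]
jar_b 0.95 [266.4 230.3  23.8  22.4]
jar_b 0.89 [158.7 222.2  30.7  21.3]
wrist 301.35533636201177 315.0779809407433 201.85318239511605 [[0.378, -0.926, -0.001, -648.844], [-0.898, -0.366, 0.245, -27.282], [-0.227, -0.091, -0.97, 390.343], [0.0, 0.0, 0.0, 1.0]] 3
```

Run:
```python
import cv2
a=cv2.imread('pics/top_0.png')[130:290,110:540]; cv2.imwrite('pics/top_0c.png',cv2.resize(a,(800,298),interpolation=cv2.INTER_CUBIC))
a=cv2.imread('pics/top_0.png')[150:250,340:500]; cv2.imwrite('pics/top_0d.png',cv2.resize(a,(800,500),interpolation=cv2.INTER_CUBIC))
a=cv2.imread('pics/scene_0.png')[110:340,180:540]; cv2.imwrite('pics/scene_0c.png',cv2.resize(a,(800,511),interpolation=cv2.INTER_CUBIC))
```

```text
(no output)
```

View pics/top_0c.png

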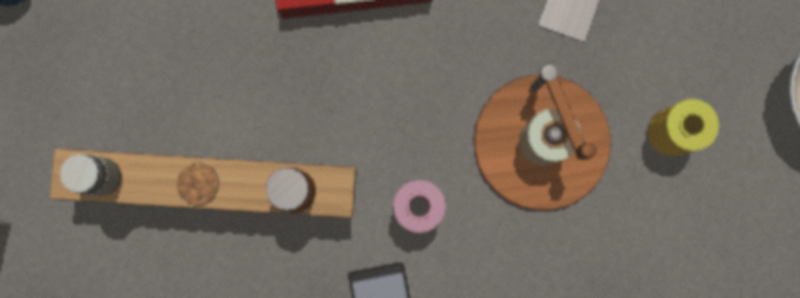

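View pics/top_0d.png

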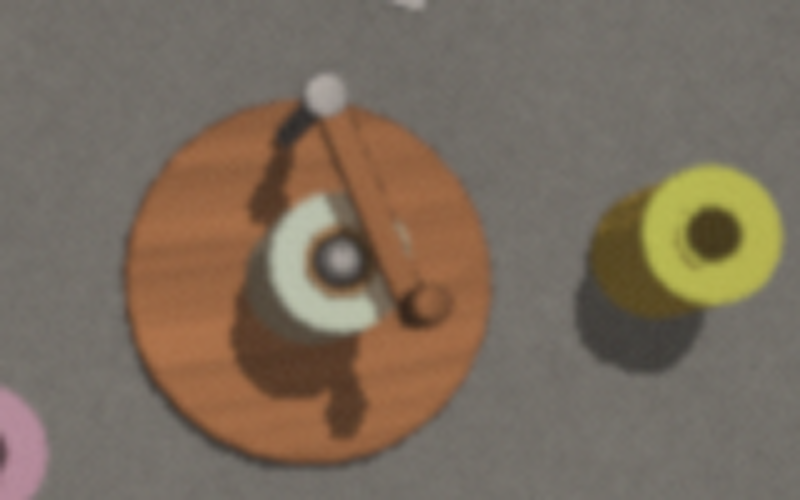

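View pics/scene_0c.png

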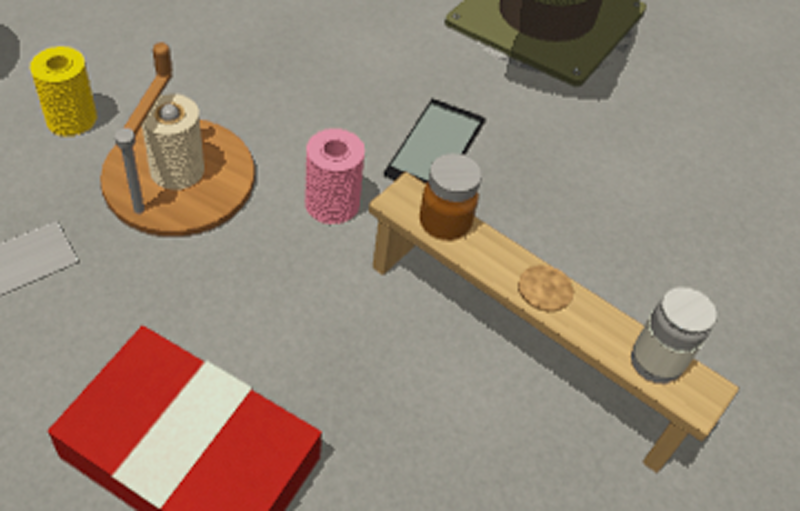

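The top view shows the keeper hub at about (405,169), knob at (426,210), spindle tip at (408,201) and the off-white spool under the arm. Pink (337,239) and yellow (478,200) are the decoys. The disc at (217,229) is between jar_a at (266,230) and jar_b at (158,223).

```bash
cat > m.py <<'E'
from h import *
c=pickle.load(open('top_0.pkl','rb')); s=pickle.load(open('scene_0.pkl','rb'))
print('hub',ray(c,405.2,168.6,132)); print('knob',ray(c,426,210.4,166)); print('tip',ray(c,408.4,201.4,113))
print('base',ray(c,401.6,206.2,15))
print('disc',ray(c,216.9,229.1,105), ray(s,427.7,241.8-1,105))
# scene: hub (125,137)->; knob top (161,48); tip(170,108)
k=360/800
S=lambda u,v:(180+u*k,110+v*k)
print('scene hub',ray(s,*S(125,137),132),'knob',ray(s,*S(161,47),166),'tip',ray(s,*S(170,108),113))
print('disc',ray(s,*S(545,285),105))
# lids
print('jar_a',ray(c,110+287*430/800,130+189*430/800,172),ray(s,*S(455,174),172)); print('jar_b',ray(c,110+80*430/800,130+173*430/800,185),ray(s,*S(689,309),185))
E
python3 m.py
python3 - <<'E'
from h import *
c=pickle.load(open('top_0.pkl','rb')); 
im=c['image']; hsv=cv2.cvtColor(im,cv2.COLOR_RGB2HSV)
# base disc ellipse by colour
m=((hsv[...,1]>90)&((hsv[...,0]<20))).astype(np.uint8); m[:, :355]=0;m[:,445:]=0;m[:150]=0;m[260:]=0
cn=max(cv2.findContours(m,0,1)[0],key=cv2.contourArea); e=cv2.fitEllipse(cv2.convexHull(cn)); print(e, ray(c,*e[0],15))
# riser
hs=hsv[225:235,180:200].reshape(-1,3).mean(0); print(hs)
E
```

```text
hub [ 603.84045771 -181.61424829  132.        ]
knob [ 510.2058583  -215.71322395  166.        ]
tip [ 534.61773712 -189.19795969  113.        ]
base [ 532.8812991  -189.36679793   15.        ]
disc [482.24941867 229.83993978 105.        ] [486.03538775 239.42547307 105.        ]
scene hub [ 605.15098206 -176.55575786  132.        ] knob [ 510.31762214 -213.17431553  166.        ] tip [ 533.51891777 -185.6978637   113.        ]
disc [483.5211451  232.57722624 105.        ]
jar_a [472.36130867 117.41303718 172.        ] [476.49150371 121.07924973 172.        ]
jar_b [493.29859656 341.03124508 185.        ] [494.99004303 344.90064756 185.        ]
((400.989990234375, 206.0432891845703), (72.45539855957031, 73.4331283569336), 120.81306457519531) [ 533.28220554 -187.92950151   15.        ]
[ 15.96 112.75 172.12]
```

View pics/top_0.png

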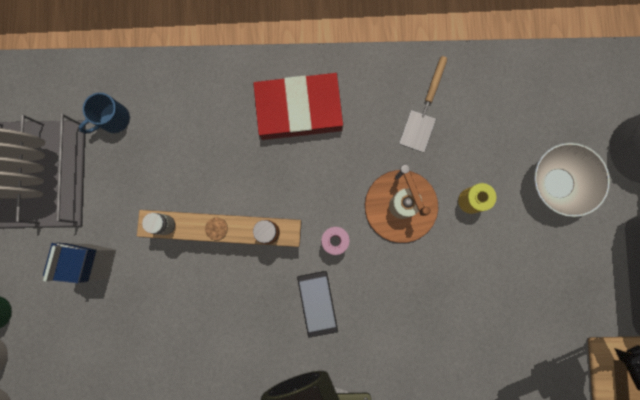

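```bash
cat > mv.py <<'E'
from h import *
from scipy.spatial.transform import Rotation as Rn
def rel(targets):
    """targets: list of (x,y,z,yawdeg); prints tool-frame cm + rotvec deg from present pose"""
    s=manip.observe(); q=s['eef_rot']; R=Rn.from_quat([q[1],q[2],q[3],q[0]]); p=s['tcp_pos']
    print('pos',np.round(p,1),'clock',round(s['clock'],2),'w',round(s['gripper_width'],1),'F',np.round(s['force'],1))
    for x,y,z,yaw in targets:
        c,sn=np.cos(np.radians(yaw)),np.sin(np.radians(yaw))
        T=Rn.from_matrix(np.array([[c,sn,0],[sn,-c,0],[0,0,-1]]))
        print(np.round(R.inv().apply(np.array([x,y,z])-p)/10,2),np.round((R.inv()*T).as_rotvec(degrees=True),1))
E
python3 - <<'E'
from mv import *
rel([(245,-600,230,-69.4),(510.3,-214.5,230,-69.4),(510.3,-214.5,138,-69.4)])
E
```

```text
pos [ 245.7 -601.7  175.2] clock 1.35 w 95.2 F [-0.1  0.6  0.1]
[-0.19  0.   -5.48] [0.  0.  1.6]
[-25.84 -39.14  -5.48] [0.  0.  1.6]
[-25.84 -39.14   3.72] [0.  0.  1.6]
```

apply_moves([
  [-1,-1,-1,-4,0,0,0],
  [-1,-3,-4,-6,0,0,1.6],
  [-1,-5,-8,-6,0,0,1.6],
  [-1,-7.5,-12,-6,0,0,1.6],
  [-1,-10,-16,-6,0,0,1.6],
  [-1,-13,-20,-6,0,0,1.6],
  [-1,-16,-24,-6,0,0,1.6],
  [-1,-18.5,-28,-6,0,0,1.6],
  [-1,-21,-32,-6,0,0,1.6],
  [-1,-23.5,-36,-6,0,0,1.6],
  [-1,-25.8,-39.1,-5,0,0,1.6],
  [-1,-25.8,-39.1,-5,0,0,1.6],
  [-1,-25.8,-39.1,-5,0,0,1.6],
])

```text
clock: 2.65
tcp_pos: [510.2, -214.4, 224.9]
eef_rot: [0.0, 0.823, -0.568, -0.0]
force: [-0.2, 0.0, 0.7]
gripper_width: 94.9
```

Run:
```python
from mv import *
c=cap('wrist','1')
s=manip.observe();print(s['tcp_pos'])
for n,P in dict(knob=(510.3,-214.5,166),hub=(604.3,-179.5,132),tip=(533.6,-187.5,113)).items(): print(n,proj(c,P))
rel([(510.3,-214.5,138,-69.4)])
```

```text
[ 510.01997616 -215.2791808   225.31109331]
knob [[316.34545807 202.89292365]]
hub [[316.8809751   91.23538175]]
tip [[300.23609349 161.93675317]]
pos [ 510.  -215.3  225.3] clock 2.7 w 95.1 F [-0.2 -0.7  0.6]
[-0.07 -0.06  8.73] [ 0. -0.  0.]
```

View pics/wrist_1.png

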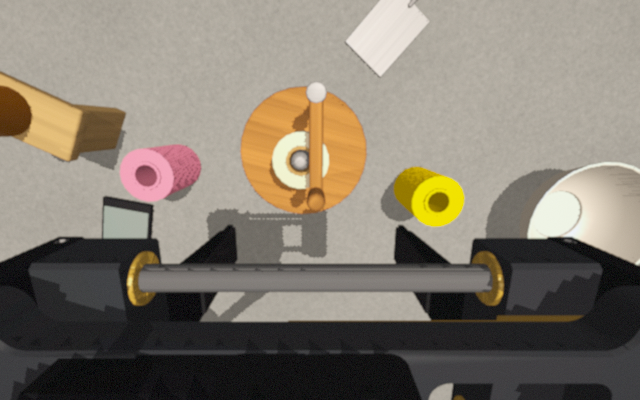

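Run:
```python
import cv2
a=cv2.imread('pics/wrist_1.png')[75:225,230:390]; cv2.imwrite('pics/w1c.png',cv2.resize(a,(640,600),interpolation=cv2.INTER_CUBIC))
```

```text
(no output)
```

View pics/w1c.png

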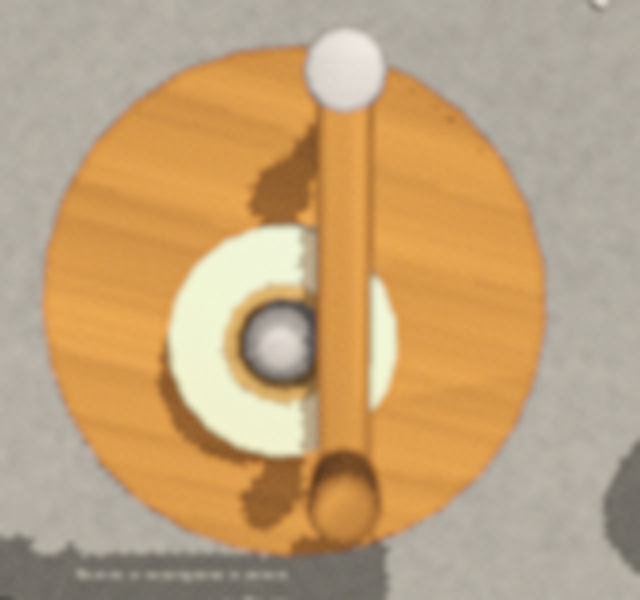

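The wrist crop puts the knob top at (316.5,203), the hub at (316,92) and the tip at (300,161). All three match the projected estimates, so I'm descending around the knob.

apply_moves([
  [-0.5,0,0,2,0,0,0],
  [-0.2,0,0,4,0,0,0],
  [-0.2,0,0,6,0,0,0],
  [-0.2,0,0,7.5,0,0,0],
  [0,0,0,8.5,0,0,0],
  [0.35,0,0,8.6,0,0,0],
  [0.35,0,0,8.6,0,0,0],
  [0.35,0,0,8.6,0,0,0],
])

```text
clock: 3.5
tcp_pos: [510.7, -215.8, 140.6]
eef_rot: [0.0, 0.822, -0.569, 0.001]
force: [0.8, -0.5, 0.7]
gripper_width: 36.3
```

Run:
```python
from mv import *
import math
T=[]
hub=np.array([604.3,-179.5])
a0=math.degrees(math.atan2(-35,-94))+360
for k in range(0,15):
    d=a0+ k*6.2
    r=100.0; p=hub+r*np.array([math.cos(math.radians(d)),math.sin(math.radians(d))])
    T.append((p[0],p[1],139,d+90-360 ))
print(a0); rel(T)
```

```text
200.42233302472343
pos [ 510.7 -215.8  140.6] clock 3.5 w 36.3 F [ 0.8 -0.5  0.7]
[-0.14 -0.04  0.16] [-0.1 -0.1  0.2]
[ 0.95 -0.09  0.16] [-0.  -0.1 -6. ]
[ 2.01 -0.27  0.16] [ -0.   -0.1 -12.2]
[ 3.06 -0.55  0.16] [ -0.   -0.1 -18.4]
[ 4.06 -0.95  0.17] [ -0.   -0.1 -24.6]
[ 5.02 -1.45  0.17] [ -0.   -0.1 -30.8]
[ 5.92 -2.05  0.17] [ -0.   -0.1 -37. ]
[ 6.75 -2.75  0.17] [ -0.   -0.1 -43.2]
[ 7.49 -3.53  0.17] [ -0.   -0.1 -49.4]
[ 8.15 -4.39  0.18] [  0.   -0.1 -55.6]
[ 8.71 -5.31  0.18] [  0.   -0.1 -61.8]
[ 9.17 -6.29  0.18] [  0.   -0.1 -68. ]
[ 9.52 -7.32  0.18] [  0.   -0.1 -74.2]
[ 9.76 -8.37  0.18] [  0.   -0.1 -80.4]
[ 9.88 -9.45  0.18] [  0.   -0.1 -86.6]
```

apply_moves([
  [0.4,0.4,0,0,0,0,-2],
  [0.4,0.95,-0.1,0,0,0,-6],
  [0.4,2,-0.3,0,0,0,-12],
  [0.4,3,-0.55,0,0,0,-18],
  [0.4,4,-0.95,0,0,0,-24.5],
  [0.4,5,-1.45,0,0,0,-31],
  [0.4,5.9,-2.05,0,0,0,-37],
  [0.4,6.75,-2.75,0,0,0,-43],
  [0.4,7.5,-3.55,0,0,0,-49.5],
  [0.4,8.15,-4.4,0,0,0,-55.5],
  [0.4,8.7,-5.3,0,0,0,-62],
  [0.4,9.15,-6.3,0,0,0,-68],
  [0.4,9.5,-7.3,0,0,0,-74],
  [0.4,9.75,-8.35,0,0,0,-80.5],
  [0.4,9.85,-9.0,0,0,0,-84.5],
  [0.4,9.9,-9.5,0,0,0,-86.5],
  [0.4,9.9,-9.5,0,0,0,-86.5],
])

```text
clock: 5.2
tcp_pos: [635.3, -274.9, 141.6]
eef_rot: [0.001, 0.989, 0.149, 0.001]
force: [0.4, 0.4, 0.3]
gripper_width: 28.3
```

Run:
```python
from mv import *
c=cap('wrist','2'); c=cap('scene','2')
a=c['image'][80:240,180:380,::-1]; cv2.imwrite('pics/s2c.png',cv2.resize(a,(750,600),interpolation=cv2.INTER_CUBIC))
print(manip.observe()['force'],manip.observe()['joints'])
```

```text
[-0.14608584  0.09420676 -0.54833131] [-4.86249273e-01  2.32980601e-01  1.58406968e+00 -6.62121054e-04
  1.32210836e+00 -7.84299094e-01]
```

View pics/wrist_2.png

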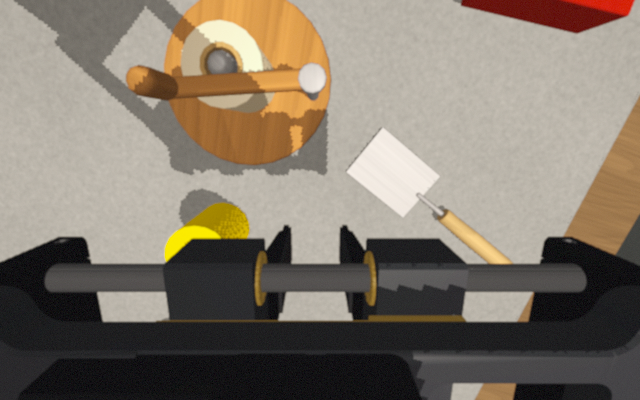

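View pics/s2c.png

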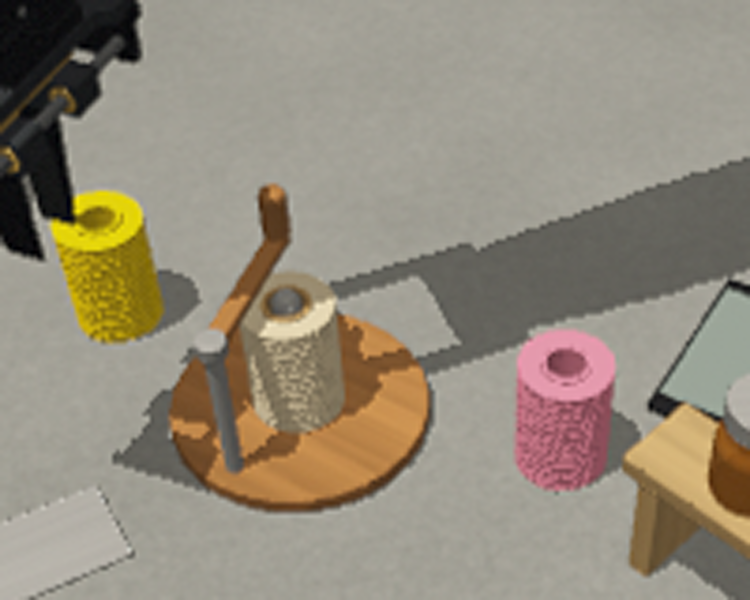

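The picture shows the keeper still across the spool: the knob is at about (273,195) in the scene crop and (140,80) in the wrist view, with the fingers beyond it. The cage slipped off the knob, so I need to find out why.

Run:
```python
from mv import *
w1=pickle.load(open('wrist_1.pkl','rb')); w2=pickle.load(open('wrist_2.pkl','rb')); s2=pickle.load(open('scene_2.pkl','rb'))
print('tcp in w1',proj(w1,(510,-215.3,225.3)),proj(w2,(635.3,-274.9,141.6)),proj(s2,(635.3,-274.9,141.6)), 'crop',(proj(s2,(635.3,-274.9,141.6))-[180,80])*3.75)
k=3.75
print('knob now',ray(s2,180+273/k,80+190/k,166),'hub',ray(s2,180+208/k,80+342/k,132),'tip',ray(s2,180+287/k,80+300/k,113))
print('w2 knob',ray(w2,136,76,166),'hub',ray(w2,312,77,132),'tip',ray(w2,219,60,113))
print(np.round(w2['extrinsics'],3))
import glob
a=w2['image'][0:130,100:360,::-1]; cv2.imwrite('pics/w2c.png',cv2.resize(a,(780,390),interpolation=cv2.INTER_CUBIC))
```

```text
tcp in w1 [[317.44298512 223.90644655]] [[314.83573353 223.96651564]] [[194.98044543 156.52967071]] crop [[ 56.17667035 286.98626515]]
knob now [ 508.57181504 -213.73871761  166.        ] hub [ 605.24708089 -178.89837278  132.        ] tip [ 536.90716113 -182.38189921  113.        ]
w2 knob [ 509.2557887  -212.29036525  166.        ] hub [ 603.66586273 -178.57701582  132.        ] tip [ 534.82337225 -184.83769524  113.        ]
[[ 9.56000e-01  2.94000e-01  2.00000e-03 -5.26692e+02]
 [ 2.85000e-01 -9.27000e-01  2.46000e-01 -4.54349e+02]
 [ 7.40000e-02 -2.34000e-01 -9.69000e-01  2.45554e+02]
 [ 0.00000e+00  0.00000e+00  0.00000e+00  1.00000e+00]]
```

View pics/w2c.png

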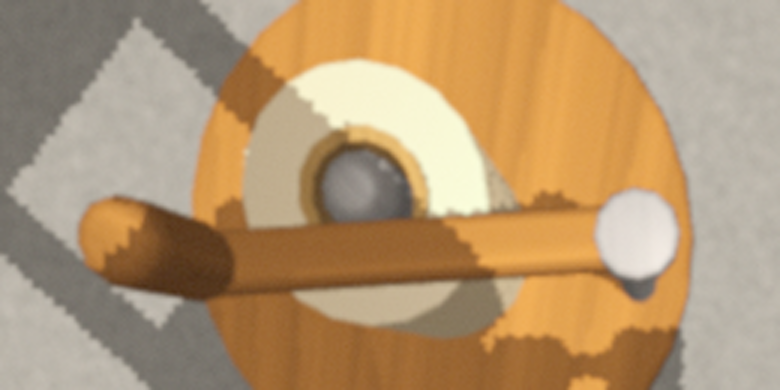

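View pics/scene_2.png

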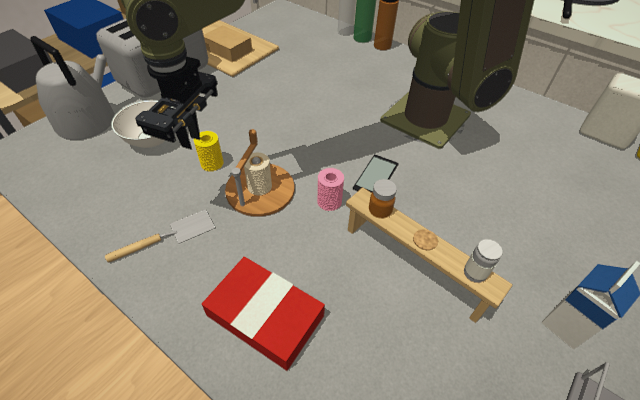

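The knob never moved. In the scene view the fingertips sit higher than the reported TCP projects, (195,144) against (195,156). I'll measure where the fingertips really are.

Run:
```python
from mv import *
s=manip.observe(); q=s['eef_rot']; R=Rn.from_quat([q[1],q[2],q[3],q[0]]); p=s['tcp_pos']; w=s['gripper_width']; print(p,w)
for n in ['wrist','scene']:
    c=pickle.load(open(n+'_2.pkl','rb'))
    for d in (0,20,40,60):
        print(n,d,[np.round(proj(c,p+R.apply([sx,y,-d]))[0],0).tolist() for sx in (-w/2,w/2) for y in (-10,10)])
c=pickle.load(open('wrist_2.pkl','rb'))
a=c['image'][200:330,220:420,::-1]; cv2.imwrite('pics/w2f.png',cv2.resize(a,(800,520),interpolation=cv2.INTER_CUBIC))
c=pickle.load(open('scene_2.pkl','rb'))
a=c['image'][60:170,120:260,::-1]; cv2.imwrite('pics/s2f.png',cv2.resize(a,(700,550),interpolation=cv2.INTER_CUBIC))
```

```text
[ 634.55182223 -275.02484789  141.23445959] 28.67298639491468
wrist 0 [[294.0, 210.0], [294.0, 237.0], [334.0, 210.0], [333.0, 237.0]]
wrist 20 [[292.0, 219.0], [292.0, 247.0], [335.0, 219.0], [335.0, 247.0]]
wrist 40 [[289.0, 229.0], [290.0, 260.0], [338.0, 229.0], [337.0, 260.0]]
wrist 60 [[286.0, 241.0], [287.0, 276.0], [340.0, 241.0], [340.0, 276.0]]
scene 0 [[202.0, 154.0], [195.0, 151.0], [196.0, 162.0], [188.0, 159.0]]
scene 20 [[201.0, 147.0], [193.0, 145.0], [194.0, 155.0], [186.0, 153.0]]
scene 40 [[199.0, 140.0], [191.0, 138.0], [192.0, 148.0], [184.0, 146.0]]
scene 60 [[197.0, 133.0], [189.0, 131.0], [190.0, 141.0], [181.0, 139.0]]
```

View pics/w2f.png

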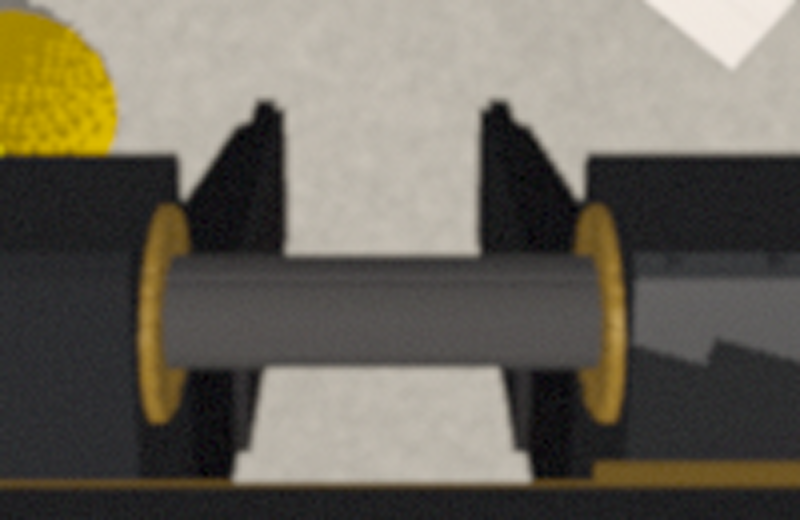

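View pics/s2f.png

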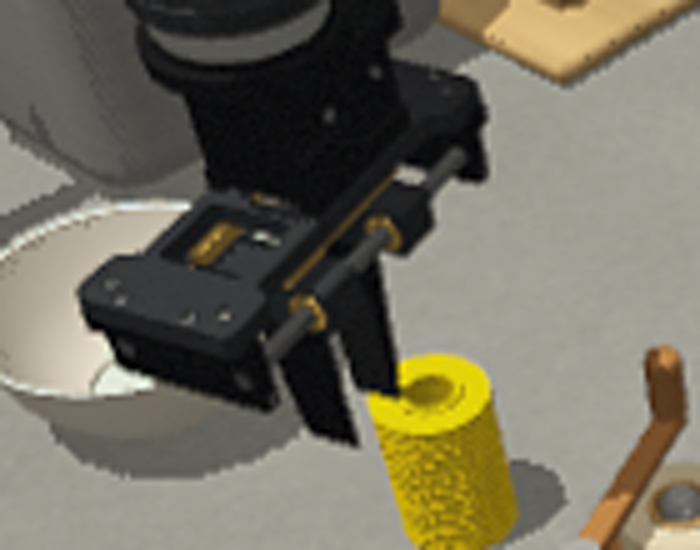

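Run:
```python
from mv import *
c=pickle.load(open('wrist_1.pkl','rb'))
a=c['image'][210:320,190:440,::-1]; cv2.imwrite('pics/w1f.png',cv2.resize(a,(800,352),interpolation=cv2.INTER_CUBIC))
p=np.array([510.02,-215.28,225.31]); yaw=np.radians(-69.4); X=np.array([np.cos(yaw),np.sin(yaw),0]); Y=np.array([np.sin(yaw),-np.cos(yaw),0])
for d in (0,20,30,40,50): print(d,[np.round(proj(c,p+sx*X+y*Y+[0,0,d])[0],1).tolist() for sx in (-47.5,47.5) for y in (-10,10)])
```

```text
0 [[251.5, 210.5], [252.8, 236.7], [383.5, 210.8], [381.9, 237.0]]
20 [[245.2, 218.9], [246.8, 247.3], [390.2, 219.2], [388.3, 247.6]]
30 [[241.6, 223.7], [243.4, 253.4], [394.0, 224.0], [392.0, 253.8]]
40 [[237.5, 229.0], [239.6, 260.2], [398.3, 229.4], [396.0, 260.6]]
50 [[233.1, 235.0], [235.3, 267.7], [403.1, 235.3], [400.5, 268.1]]
```

View pics/w1f.png

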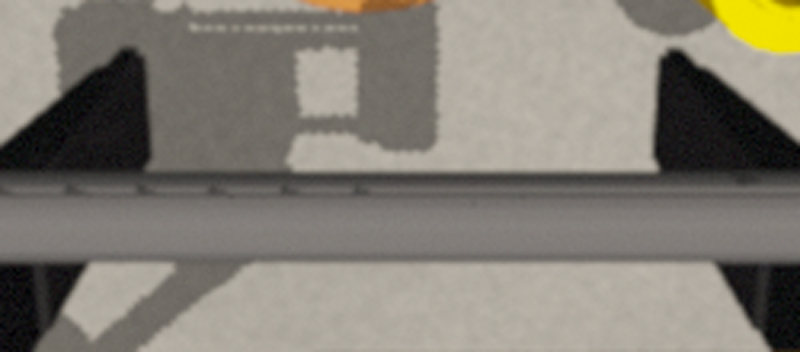

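Both views agree: the real fingertips are about 39 mm short of the reported TCP along the tool axis. In the scene the tips fit d≈40, and in the wrist view their spacing also gives d≈40. The cage passed over the knob. I'll correct by 39 mm from here and go back at a safe height.

Run:
```python
from mv import *
rel([(635,-275,170,17),(575,-245,170,-26),(510,-214,170,-69.4)])
```

```text
pos [ 634.6 -275.   141.2] clock 5.3 w 28.7 F [-0.1  0.1 -0.5]
[ 0.05  0.02 -2.88] [ 0.1 -0.1  0.1]
[-4.81 -4.61 -2.89] [ 0.1 -0.1 43.1]
[-10.11  -9.49  -2.91] [ 0.  -0.2 86.5]
```

apply_moves([
  [0,0,0,-1.5,0,0,0],
  [-0.3,-0.8,-0.8,-2.9,0,0,7],
  [-0.3,-1.6,-1.5,-2.9,0,0,15],
  [-0.3,-2.5,-2.4,-2.9,0,0,23],
  [-0.3,-3.4,-3.2,-2.9,0,0,31],
  [-0.3,-4.3,-4.1,-2.9,0,0,39],
  [-0.3,-5.2,-5,-2.9,0,0,47],
  [-0.3,-6.2,-5.9,-2.9,0,0,55],
  [-0.3,-7.2,-6.8,-2.9,0,0,63],
  [-0.3,-8.2,-7.7,-2.9,0,0,71],
  [-0.3,-9.2,-8.6,-2.9,0,0,79],
  [-0.3,-10.1,-9.5,-2.9,0,0,86.5],
  [-0.3,-10.1,-9.5,-2.9,0,0,86.5],
  [-0.3,-10.1,-9.5,-2.9,0,0,86.5],
])

```text
clock: 6.7
tcp_pos: [510.5, -214.2, 171.1]
eef_rot: [0.0, 0.823, -0.568, 0.002]
force: [-0.6, -0.1, -0.3]
gripper_width: 62.0
```

Run:
```python
from mv import *
rel([(510,-214,102,-69.4)])
```

```text
pos [ 510.5 -214.2  171.1] clock 6.7 w 62.0 F [-0.6 -0.1 -0.3]
[-0.06  0.05  6.91] [-0.1 -0.2  0.1]
```

apply_moves([
  [-0.3,0,0,1.5,0,0,0],
  [-0.3,0,0,3,0,0,0],
  [-0.3,0,0,4.5,0,0,0],
  [-0.3,0,0,5.7,0,0,0],
  [-0.3,0,0,6.5,0,0,0],
  [0,0,0,6.8,0,0,0],
  [0,0,0,6.8,0,0,0],
])

```text
clock: 7.4
tcp_pos: [510.5, -214.3, 102.5]
eef_rot: [0.0, 0.823, -0.568, 0.002]
force: [1.4, 0.8, 0.7]
gripper_width: 51.2
```

Run:
```python
from mv import *
w=cap('wrist','3'); c=cap('scene','3')
a=c['image'][80:220,180:360,::-1]; b=w['image'][150:330,190:440,::-1]
cv2.imwrite('pics/ws3.png',np.vstack([cv2.resize(a,(514,400),interpolation=cv2.INTER_CUBIC)[:300],cv2.resize(b,(514,300),interpolation=cv2.INTER_CUBIC)[:,:514]]))
```

```text
(no output)
```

View pics/ws3.png

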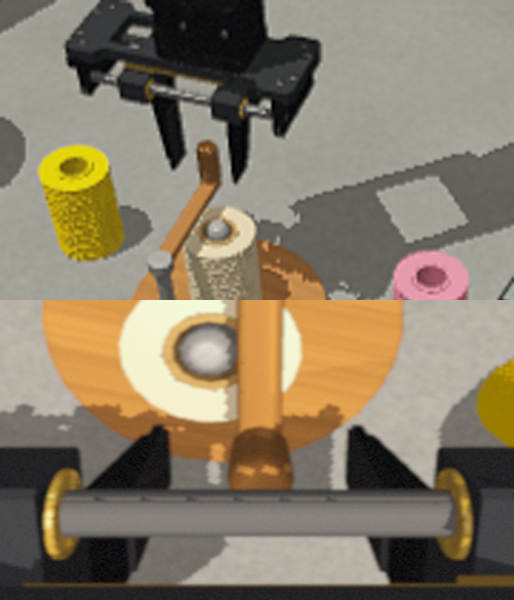

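The fingers now straddle the knob: it is at (262,460) in the composite, with the tips at x=165 and x=350. I'll close to a cage and swing it along the arc.

apply_moves([
  [0.4,0,0,0,0,0,0],
  [0.4,0,0,0,0,0,0],
  [0.4,0,0,0,0,0,0],
  [0.4,0.5,0,0,0,0,-3],
  [0.4,0.95,-0.1,0,0,0,-6],
  [0.4,2,-0.3,0,0,0,-12],
  [0.4,3,-0.55,0,0,0,-18],
  [0.4,4,-0.95,0,0,0,-24.5],
  [0.4,4,-0.95,0,0,0,-24.5],
])

```text
clock: 8.4
tcp_pos: [534.6, -249.3, 104.1]
eef_rot: [0.001, 0.924, -0.381, 0.003]
force: [-0.1, 0.6, -0.5]
gripper_width: 28.2
```

Run:
```python
from mv import *
import math
c=cap('scene','4')
a=c['image'][80:220,180:360,::-1]; cv2.imwrite('pics/s4.png',cv2.resize(a,(720,560),interpolation=cv2.INTER_CUBIC))
hub=np.array([604.3,-179.5]); T=[]
a0=200.4
for k in range(4,15):
    d=a0+k*6.2; p=hub+100*np.array([math.cos(math.radians(d)),math.sin(math.radians(d))])
    T.append((p[0],p[1],102.5,d+90-360))
rel(T)
```

```text
pos [ 534.3 -248.9  104. ] clock 8.45 w 28.6 F [ 1.   0.5 -0.1]
[0.08 0.15 0.15] [-0.1 -0.3 -0.1]
[1.16 0.09 0.16] [-0.  -0.3 -6.3]
[ 2.22 -0.09  0.16] [ -0.   -0.3 -12.5]
[ 3.27 -0.38  0.17] [ -0.   -0.3 -18.7]
[ 4.27 -0.78  0.17] [  0.   -0.3 -24.9]
[ 5.22 -1.29  0.18] [  0.   -0.3 -31.1]
[ 6.12 -1.9   0.19] [  0.   -0.3 -37.3]
[ 6.94 -2.6   0.19] [  0.1  -0.3 -43.5]
[ 7.69 -3.39  0.2 ] [  0.1  -0.3 -49.7]
[ 8.34 -4.25  0.2 ] [  0.1  -0.3 -55.9]
[ 8.9  -5.18  0.2 ] [  0.1  -0.3 -62.1]
```

View pics/s4.png

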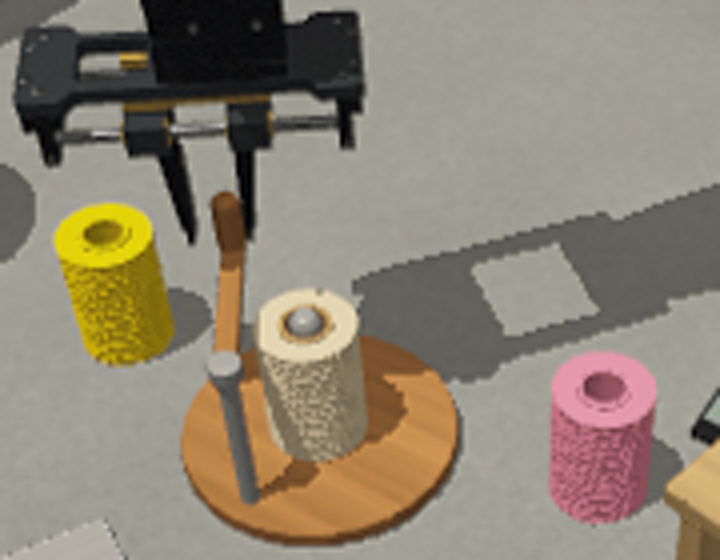

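The keeper is turning with the fingers and the spool top is already exposed. I'll finish the arc.

apply_moves([
  [0.4,0.6,0.1,0.1,0,0,-3],
  [0.4,1.15,0.1,0.1,0,0,-6],
  [0.4,2.2,-0.1,0.1,0,0,-12.5],
  [0.4,3.25,-0.4,0.1,0,0,-18.5],
  [0.4,4.25,-0.8,0.1,0,0,-25],
  [0.4,5.2,-1.3,0.1,0,0,-31],
  [0.4,6.1,-1.9,0.1,0,0,-37],
  [0.4,6.95,-2.6,0.1,0,0,-43.5],
  [0.4,7.7,-3.4,0.1,0,0,-49.5],
  [0.4,8.35,-4.25,0.1,0,0,-56],
  [0.4,8.7,-4.8,0.1,0,0,-59.5],
  [0.4,8.9,-5.2,0.1,0,0,-62],
  [0.4,8.9,-5.2,0.1,0,0,-62],
])

```text
clock: 9.75
tcp_pos: [634.1, -274.3, 103.5]
eef_rot: [0.002, 0.989, 0.148, 0.002]
force: [0.5, 0.8, 0.9]
gripper_width: 28.6
```

Run:
```python
from mv import *
c=cap('scene','5')
a=c['image'][80:220,180:360,::-1]; cv2.imwrite('pics/s5.png',cv2.resize(a,(720,560),interpolation=cv2.INTER_CUBIC))
rel([])
```

```text
pos [ 634.  -274.4  103.5] clock 9.8 w 28.3 F [0.4 0.3 0.3]
```

View pics/s5.png

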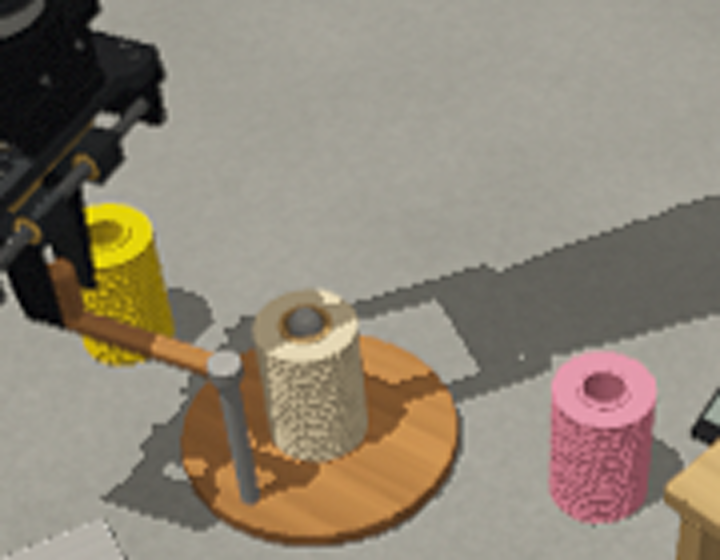

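Run:
```python
from mv import *
rel([(634,-274,165,17),(585,-230,165,-33),(533.6,-187.5,165,-84)])
```

```text
pos [ 634.  -274.4  103.5] clock 9.8 w 28.3 F [0.4 0.3 0.3]
[ 0.04 -0.02 -6.15] [ 0.2 -0.2 -0. ]
[-3.37 -5.65 -6.18] [ 0.1 -0.3 50. ]
[ -7.05 -11.22  -6.22] [ -0.   -0.4 101. ]
```

apply_moves([
  [0,0,0,0,0,0,0],
  [0,0,0,0,0,0,0],
  [0,0,0,-1.5,0,0,0],
  [0,0,0,-3,0,0,0],
  [0,0,0,-4.5,0,0,0],
  [0,0,0,-6,0,0,0],
])

```text
clock: 10.4
tcp_pos: [634.2, -274.6, 166.3]
eef_rot: [0.002, 0.989, 0.147, 0.003]
force: [-0.1, 0.7, -0.5]
gripper_width: 47.6
```

apply_moves([
  [-0.5,-0.5,-0.9,0,0,0,8],
  [-1,-1,-1.8,0,0,0,16],
  [-1,-1.6,-2.7,0,0,0,24],
  [-1,-2.2,-3.6,0,0,0,32],
  [-1,-2.8,-4.6,0,0,0,40],
  [-1,-3.4,-5.6,0,0,0,48],
  [-1,-4,-6.6,0,0,0,56],
  [-1,-4.6,-7.5,0,0,0,64],
  [-1,-5.2,-8.4,0,0,0,72],
  [-1,-5.8,-9.3,0,0,0,80],
  [-1,-6.4,-10.2,0,0,0,88],
  [-1,-6.8,-10.9,0,0,0,96],
  [-1,-7.05,-11.2,0,0,0,101],
  [-1,-7.05,-11.2,0,0,0,101],
  [-1,-7.05,-11.2,0,0,0,101],
])

```text
clock: 11.9
tcp_pos: [534.6, -188.2, 166.4]
eef_rot: [-0.001, 0.743, -0.669, 0.005]
force: [0.8, 0.2, 0.5]
gripper_width: 95.3
```

Run:
```python
from mv import *
w=cap('wrist','6'); t=cap('top','6')
rel([(533.6,-187.5,165,-84),(533.6,-187.5,23,-84)])
print(proj(w,[(604.3,-179.5,132),(533.6,-187.5,113)]),proj(t,[(604.3,-179.5,132),(533.6,-187.5,113)]))
a=t['image'][150:250,340:500,::-1]; cv2.imwrite('pics/t6.png',cv2.resize(a,(800,500),interpolation=cv2.INTER_CUBIC))
```

```text
pos [ 534.5 -188.3  165.9] clock 12.0 w 95.1 F [-0.8 -0.3 -0.5]
[-0.09  0.09  0.09] [-0.4 -0.3  0. ]
[-0.16  0.18 14.29] [-0.4 -0.3  0. ]
[[314.38925127 123.81500366]
 [314.98812986 205.66005263]] [[404.20983252 168.40748151]
 [407.63629524 201.8794126 ]]
```

View pics/wrist_6.png

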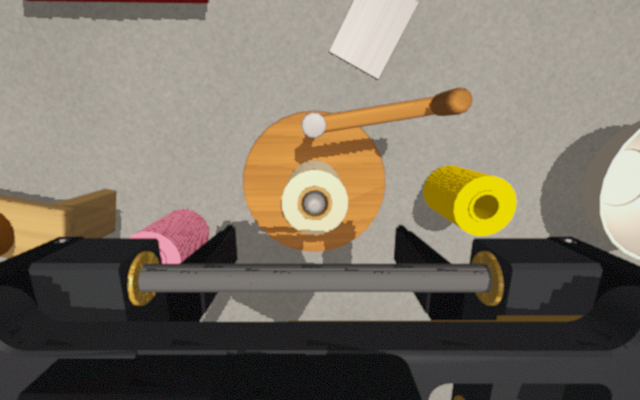

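View pics/t6.png

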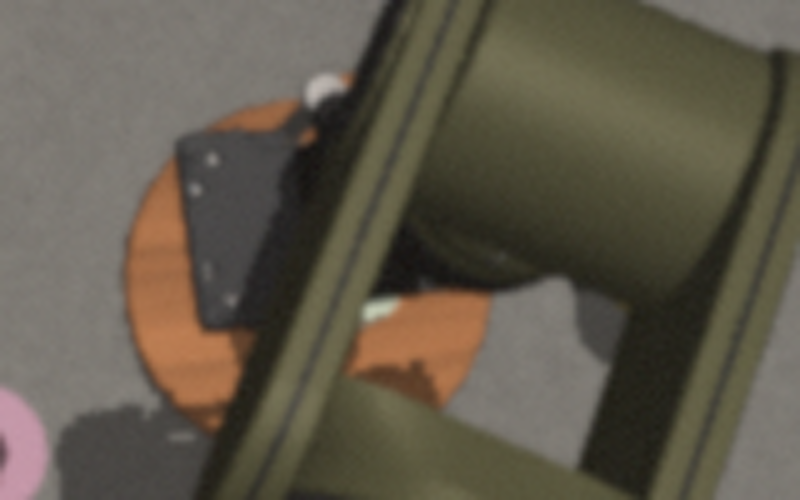

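The wrist view has the spindle tip at (315,203), the hub at (314,125) and the keeper well aside with its knob at (455,100). The spool is clear, so I'm descending around it.

apply_moves([
  [-1,-0.1,0.1,2,-0.4,-0.3,0],
  [-1,-0.1,0.1,4.5,-0.4,-0.3,0],
  [-1,-0.1,0.1,7,-0.4,-0.3,0],
  [-1,-0.1,0.1,9.5,-0.4,-0.3,0],
  [-1,-0.15,0.15,11.5,-0.4,-0.3,0],
  [-1,-0.15,0.15,13,-0.4,-0.3,0],
  [-1,-0.15,0.15,14,-0.4,-0.3,0],
  [-1,-0.15,0.15,14.3,-0.4,-0.3,0],
  [-1,-0.15,0.15,14.3,-0.4,-0.3,0],
  [-1,-0.15,0.15,14.3,-0.4,-0.3,0],
])

```text
clock: 13.0
tcp_pos: [534.8, -187.9, 23.9]
eef_rot: [-0.0, 0.743, -0.669, 0.001]
force: [-0.1, -0.6, 1.1]
gripper_width: 95.1
```

Run:
```python
from mv import *
w6=pickle.load(open('wrist_6.pkl','rb')); k=ray(w6,459,99,166); d=k[:2]-[604.3,-179.5]; print('knob',k,'keeper',np.arctan2(d[1],d[0])+np.pi-0.11)
w=cap('wrist','7'); c=cap('scene','7')
a=c['image'][80:220,180:360,::-1]; b=w['image'][:,:,::-1]
cv2.imwrite('pics/ws7.png',np.vstack([cv2.resize(a,(400,311),interpolation=cv2.INTER_CUBIC),cv2.resize(b,(400,250),interpolation=cv2.INTER_AREA)]))
rel([])
```

```text
knob [ 629.75211092 -273.2066169   166.        ] keeper 1.726012697134486
pos [ 534.8 -188.    24.1] clock 13.1 w 94.9 F [-0.8  0.8  0.2]
```

View pics/ws7.png

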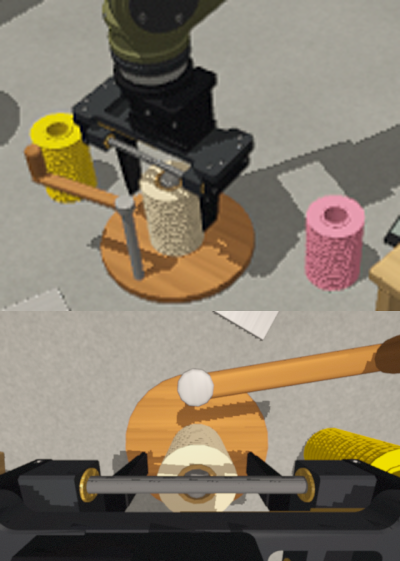

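apply_moves([
  [0.2,0,0,0,0,0,0],
  [0.2,0,0,0,0,0,0],
  [0.3,0,0,0,0,0,0],
  [0.5,0,0,0,0,0,0],
  [0.7,0,0,0,0,0,0],
  [1,0,0,0,0,0,0],
  [1,0,0,0,0,0,0],
  [1,0,0,0,0,0,0],
])

```text
clock: 13.9
tcp_pos: [534.8, -188.0, 24.1]
eef_rot: [-0.0, 0.743, -0.669, 0.001]
force: [-0.7, -0.5, 0.4]
gripper_width: 62.3
```

Run:
```python
from mv import *
rel([(534.5,-187.8,140,-84)])
```

```text
pos [ 534.8 -188.    24.1] clock 13.9 w 62.3 F [-0.7 -0.5  0.4]
[-1.000e-02  1.000e-02 -1.159e+01] [-0.1 -0.1  0. ]
```

Gripped at 62.3 mm with almost no side force. Next is a straight lift of 150 mm, in two stages to check.

apply_moves([
  [1,0,0,-0.5,0,0,0],
  [1,0,0,-1.5,0,0,0],
  [1,0,0,-2.5,0,0,0],
  [1,0,0,-4,0,0,0],
  [1,0,0,-5.5,0,0,0],
  [1,0,0,-7,0,0,0],
  [1,0,0,-8.5,0,0,0],
  [1,0,0,-10,0,0,0],
  [1,0,0,-11.5,0,0,0],
  [1,0,0,-13,0,0,0],
  [1,0,0,-14.5,0,0,0],
  [1,0,0,-16,0,0,0],
  [1,0,0,-16.5,0,0,0],
  [1,0,0,-16.5,0,0,0],
])

```text
clock: 15.3
tcp_pos: [535.1, -188.1, 190.4]
eef_rot: [-0.001, 0.743, -0.669, 0.002]
force: [0.1, -0.1, -1.9]
gripper_width: 62.2
```

Run:
```python
from mv import *
w=cap('wrist','8'); c=cap('scene','8'); t=cap('top','8')
rel([])
cv2.imwrite('pics/s8.png',cv2.resize(c['image'][20:300,120:540,::-1],(800,533),interpolation=cv2.INTER_CUBIC))
```

```text
pos [ 533.9 -187.6  188. ] clock 15.45 w 61.8 F [-0.1  0.1 -1. ]
```

View pics/s8.png

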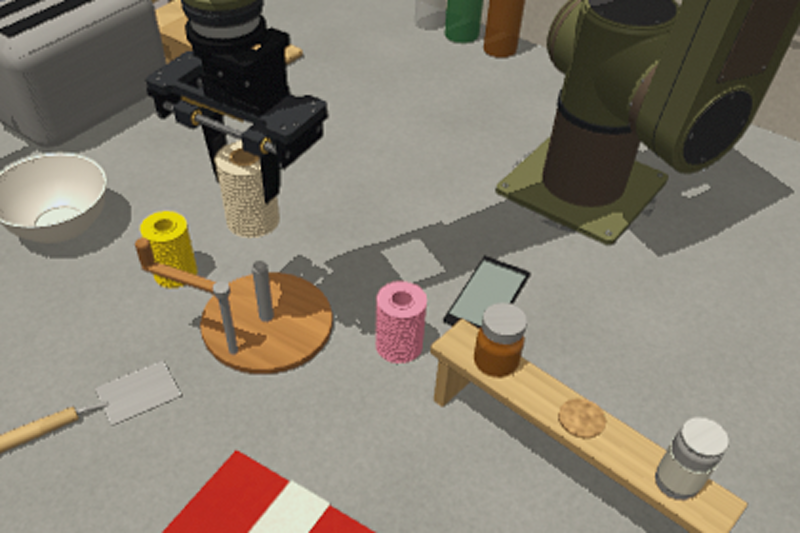

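View pics/top_8.png

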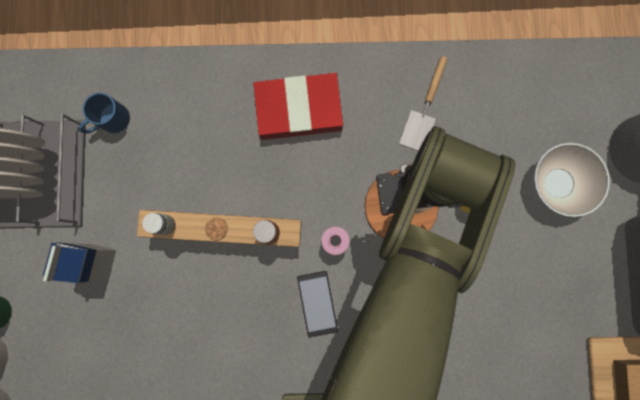

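The spool is off the spindle and hanging upright at (248,185) in the crop, with its underside near z=179. The keeper stays open, with the knob at (145,255). Next I refine the disc position.

Run:
```python
from mv import *
for n in ['top','scene']:
    c=manip.capture(n)
    for t in ['disc','jar_a']:
      for r in manip.outline_of(t,c)[:3]:
        m=r['mask'].astype(np.uint8); cs=cv2.findContours(m,0,1)[0]
        if not cs: continue
        cn=max(cs,key=cv2.contourArea)
        if len(cn)<5: continue
        e=cv2.fitEllipse(cn); M=cv2.moments(m,True); u,v=M['m10']/M['m00'],M['m01']/M['m00']
        print(n,t,round(r['p'],2),np.round(r['bbox'],1),np.round(e[0],1),np.round(e[1],1),'cent',round(u,1),round(v,1),np.round(ray(c,u,v,104),1))
    # colour: hough-free check of riser corners
c=pickle.load(open('top_8.pkl','rb')); 
a=c['image'][195:265,130:310,::-1]; cv2.imwrite('pics/t8r.png',cv2.resize(a,(800,311),interpolation=cv2.INTER_CUBIC))
c=pickle.load(open('scene_8.pkl','rb')); 
a=c['image'][170:320,340:520,::-1]; cv2.imwrite('pics/s8r.png',cv2.resize(a,(720,600),interpolation=cv2.INTER_CUBIC))
```

```text
top disc 0.79 [216.8 226.6  26.6  21.4] [215.8 228. ] [22.3 22.6] cent 215.8 228.0 [484.8 232.4 104. ]
top disc 0.31 [219.6 229.8 167.1  33. ] [213.3 227.7] [ 29.3 211.5] cent 223.1 228.1 [484.1 216.5 104. ]
top jar_a 0.77 [266.5 231.9  25.4  22.1] [266.5 231.6] [24.7 27.3] cent 266.5 231.7 [474.7 121.5 104. ]
top jar_a 0.59 [159.4 225.3  29.8  17.7] [158.  223.6] [19.5 31.8] cent 158.0 223.6 [496.7 359.5 104. ]
scene disc 0.58 [426.1 237.7  26.3  23. ] [426.2 239.5] [19.6 24.5] cent 426.2 239.5 [484.3 235.5 104. ]
scene disc 0.42 [215.  162.6  51.6  30.6] [213.5 161.2] [15.  53.2] cent 213.6 163.1 [ 601.3 -260.9  104. ]
scene jar_a 0.85 [483.1 260.1  40.1  39.5] [482.4 260.4] [28.3 48.2] cent 482.3 260.5 [460.7 344.5 104. ]
scene jar_a 0.63 [384.6 199.5  25.1  42.2] [382.3 198.2] [24.9 40.9] cent 382.3 198.1 [445.7 107.3 104. ]
```

View pics/t8r.png

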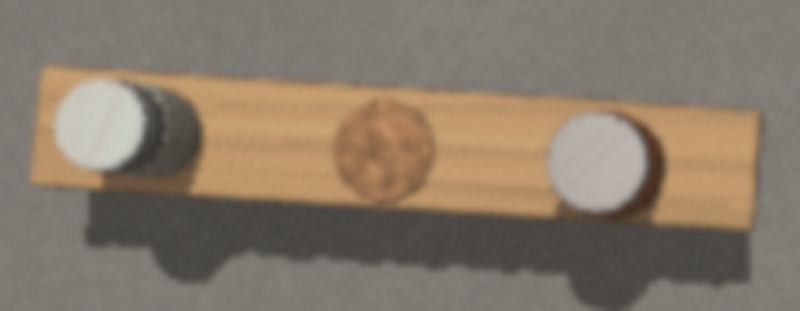

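View pics/s8r.png

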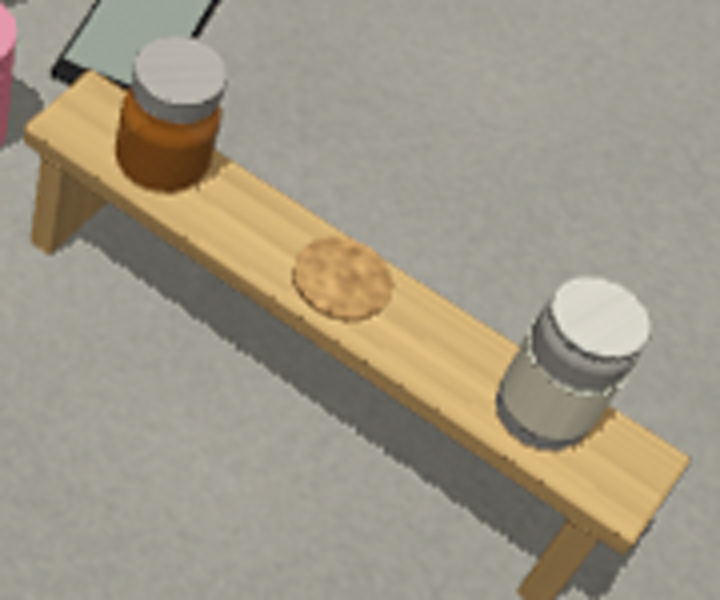

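Run:
```python
from mv import *
c=pickle.load(open('scene_8.pkl','rb'));print(ray(c,425.6,239.2,105))
rel([(534,-188,240,-84),(508,-28,240,-45),(483,132,240,-5)])
```

```text
[485.17108507 234.24675093 105.        ]
pos [ 534.3 -187.8  188.6] clock 15.75 w 62.2 F [ 0.1  0.  -1.8]
[ 0.02  0.02 -5.14] [-0. -0.  0.]
[-16.16   0.94  -5.15] [ -0.  -0. -39.]
[-32.33   1.75  -5.16] [ -0.   -0.1 -79. ]
```

apply_moves([
  [1,0,0,-1.5,0,0,0],
  [1,0,0,-3,0,0,0],
  [1,-0.5,0,-4.3,0,0,-1],
  [1,-2,0.1,-5.1,0,0,-5],
  [1,-4.2,0.2,-5.1,0,0,-11],
  [1,-6.5,0.3,-5.1,0,0,-17],
  [1,-9,0.5,-5.1,0,0,-23],
  [1,-11.5,0.6,-5.1,0,0,-29],
  [1,-14,0.8,-5.1,0,0,-35],
  [1,-16.5,1,-5.1,0,0,-41],
  [1,-19,1.1,-5.1,0,0,-47],
  [1,-21.5,1.2,-5.1,0,0,-53],
  [1,-24,1.3,-5.1,0,0,-59],
  [1,-26.5,1.4,-5.1,0,0,-65],
  [1,-29,1.6,-5.1,0,0,-71],
  [1,-31,1.7,-5.1,0,0,-76],
  [1,-32,1.7,-5.1,0,0,-78.5],
  [1,-32.3,1.7,-5.1,0,0,-79],
  [1,-32.3,1.7,-5.1,0,0,-79],
  [1,-32.3,1.7,-5.1,0,0,-79],
])

```text
clock: 17.75
tcp_pos: [483.7, 131.1, 239.6]
eef_rot: [0.0, 0.999, -0.044, 0.001]
force: [-1.0, -0.3, -3.0]
gripper_width: 62.1
```

Run:
```python
from mv import *
w=cap('wrist','9'); c=cap('scene','9')
rel([]); print(proj(w,[(483,232,105),(475,119,172),(494,343,185)]))
cv2.imwrite('pics/s9.png',cv2.resize(c['image'][20:340,180:560,::-1],(712,600),interpolation=cv2.INTER_CUBIC))
```

```text
pos [483.7 131.  239.4] clock 17.85 w 61.8 F [ 0.3 -0.2 -1.7]
[[306.22339726  96.24217473]
 [307.27439395 214.45518522]
 [303.57340455 -74.82103487]]
```

View pics/wrist_9.png

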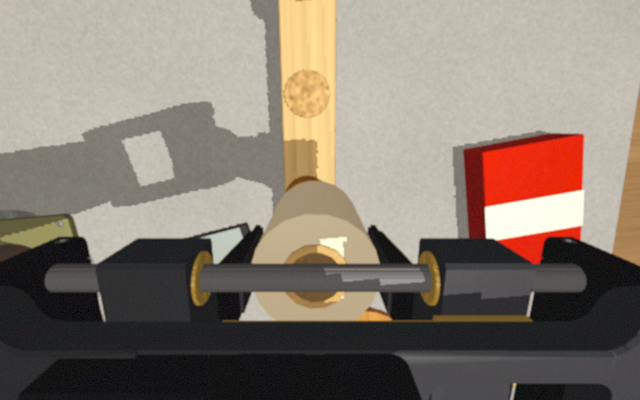

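View pics/s9.png

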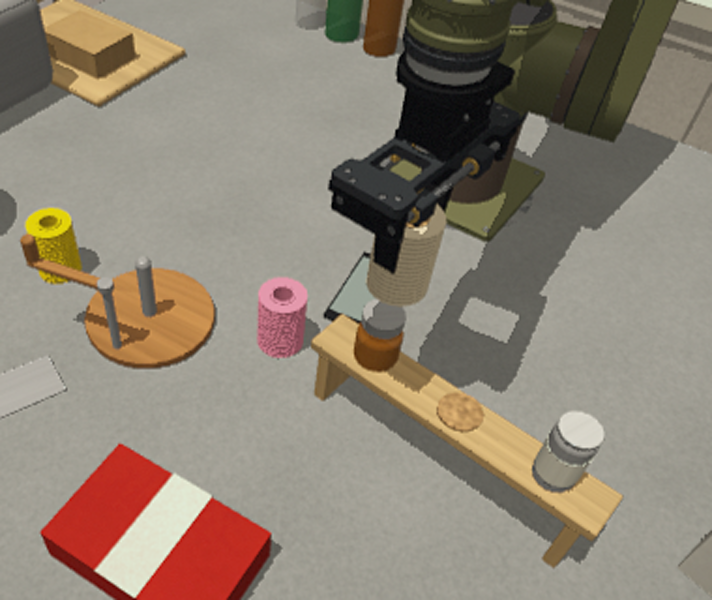

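In the wrist view the disc is at (306.5,93.5) against a predicted (306,96), so (483,233) is good to about 2 mm. The scene shows the spool hanging upright above jar_a. I'm moving over the disc and down to a hover.

Run:
```python
from mv import *
w=pickle.load(open('wrist_9.pkl','rb')); print(ray(w,306.5,93.5,105))
rel([(483.5,233,238,-5),(483.5,233,128,-5)])
```

```text
[483.56602807 234.76289374 105.        ]
pos [483.7 131.  239.4] clock 17.85 w 61.8 F [ 0.3 -0.2 -1.7]
[ -0.92 -10.16   0.14] [ 0.  -0.1 -0.1]
[ -0.93 -10.16  11.14] [ 0.  -0.1 -0.1]
```

apply_moves([
  [1,-0.1,-1,0,0,0,0],
  [1,-0.3,-3,0,0,0,0],
  [1,-0.5,-5.2,0,0,0,0],
  [1,-0.7,-7.4,0,0,0,0],
  [1,-0.9,-9.2,0,0,0,0],
  [1,-0.9,-10.2,0,0,0,0],
  [1,-0.9,-10.2,0,0,0,0],
  [1,-0.9,-10.2,1,0,0,0],
  [1,-0.9,-10.2,3,0,0,0],
  [1,-0.9,-10.2,5,0,0,0],
  [1,-0.9,-10.2,7,0,0,0],
  [1,-0.9,-10.2,9,0,0,0],
  [1,-0.9,-10.2,10.3,0,0,0],
  [1,-0.9,-10.2,11.1,0,0,0],
  [1,-0.9,-10.2,11.1,0,0,0],
  [1,-0.9,-10.2,11.1,0,0,0],
])

```text
clock: 19.45
tcp_pos: [484.4, 233.3, 129.1]
eef_rot: [0.0, 0.999, -0.044, 0.001]
force: [0.9, -0.5, -2.5]
gripper_width: 62.0
```

Run:
```python
from mv import *
c=cap('scene','10'); t=cap('top','10')
rel([(483.5,233,128,-5)])
p=manip.observe()['tcp_pos']; zb=p[2]-9.1
im=c['image'][150:320,330:530,::-1].copy(); im=cv2.resize(im,(800,680),interpolation=cv2.INTER_CUBIC)[:600]
def circ(z,x,y,r,col):
    a=np.linspace(0,2*np.pi,60); P=np.c_[x+r*np.cos(a),y+r*np.sin(a),0*a+z]; q=((proj(c,P)-[330,150])*4).astype(np.int32)
    cv2.polylines(im,[q],True,col,1)
# bias-corrected: true (483,232.5) -> scene coords (485.2,234.2)
circ(zb,p[0],p[1],31,(0,0,255)); circ(zb+90,p[0],p[1],31,(0,255,255)); circ(105,485.2,234.2,25,(0,255,0))
cv2.imwrite('pics/s10.png',im)
```

```text
pos [484.7 233.6 129.7] clock 19.55 w 61.7 F [-0.2 -0.3 -2.2]
[-0.12  0.07  0.17] [-0.  -0.2 -0.1]
```

View pics/s10.png

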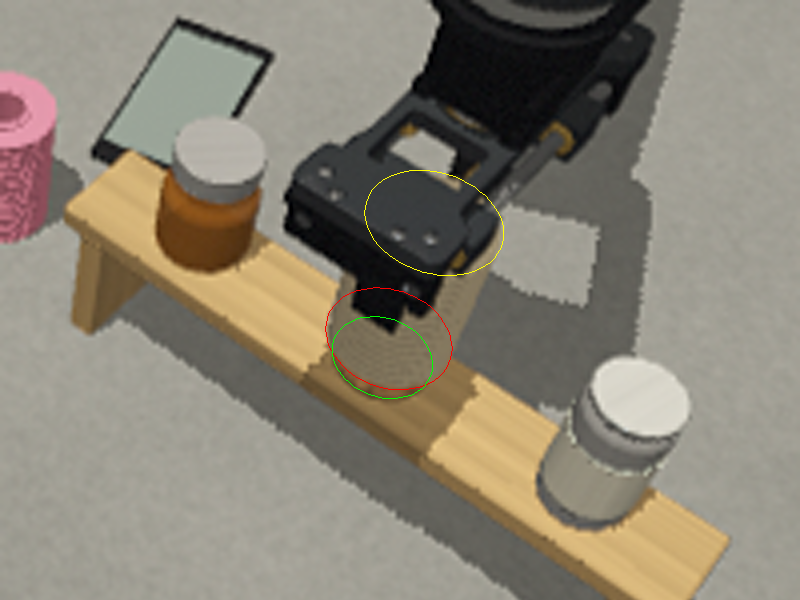

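Run:
```python
from mv import *
c=pickle.load(open('scene_10.pkl','rb'))
im=c['image'][205:265,395:455,::-1].astype(np.float32); im=np.clip(im*1.8,0,255).astype(np.uint8)
im=cv2.resize(im,(600,600),interpolation=cv2.INTER_CUBIC); im2=im.copy()
def circ(z,x,y,r,col):
    a=np.linspace(0,2*np.pi,80); P=np.c_[x+r*np.cos(a),y+r*np.sin(a),0*a+z]; q=((proj(c,P)-[395,205]+.5)*10).astype(np.int32)
    cv2.polylines(im2,[q],True,col,1)
circ(120.3,484.4,233.4,31,(0,0,255)); circ(105,485.2,234.2,25,(0,255,0))
cv2.imwrite('pics/s10z.png',cv2.resize(np.hstack([im,im2]),(800,400)))
```

```text
(no output)
```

View pics/s10z.png

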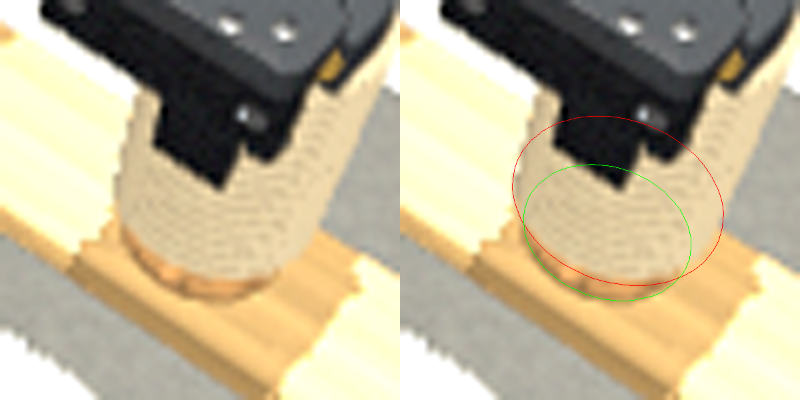

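Disc and spool agree to about 1.5 mm in the scene zoom, with the cork rim visible under the spool at (210,295). I'll shift 1 mm in x and lower gently.

apply_moves([
  [1,-0.1,0.05,0.3,0,-0.2,0],
  [1,-0.1,0.05,0.6,0,-0.2,0],
  [1,-0.1,0.05,0.9,0,-0.2,0],
  [1,-0.1,0.05,1.1,0,-0.2,0],
  [1,-0.1,0.05,1.25,0,-0.2,0],
  [1,-0.1,0.05,1.3,0,-0.2,0],
  [1,-0.1,0.05,1.3,0,-0.2,0],
])

```text
clock: 20.25
tcp_pos: [483.6, 233.2, 116.5]
eef_rot: [-0.0, 0.999, -0.044, -0.0]
force: [0.1, -0.0, -2.1]
gripper_width: 62.2
```

Run:
```python
from mv import *
for i in range(3):
  c=cap('scene','11'); rel([])
im=c['image'][205:265,395:455,::-1].astype(np.float32); im=np.clip(im*1.8,0,255).astype(np.uint8)
cv2.imwrite('pics/s11z.png',cv2.resize(im,(600,600),interpolation=cv2.INTER_CUBIC))
```

```text
pos [483.7 233.2 116.7] clock 20.3 w 62.1 F [ 0.3 -0.7 -1.7]
pos [483.8 233.2 116.8] clock 20.35 w 61.8 F [ 0.2 -0.  -1.7]
pos [483.8 233.2 116.8] clock 20.4 w 61.9 F [-0.4  0.3 -1.7]
```

View pics/s11z.png

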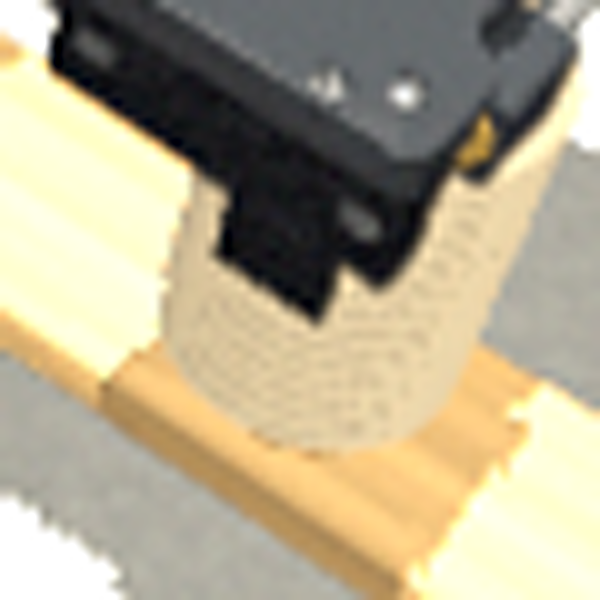

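apply_moves([
  [1,0,0,0.05,0,0,0],
  [1,0,0,0.1,0,0,0],
  [1,0,0,0.15,0,0,0],
  [1,0,0,0.2,0,0,0],
  [1,0,0,0.2,0,0,0],
])

```text
clock: 20.9
tcp_pos: [483.7, 233.2, 114.7]
eef_rot: [-0.0, 0.999, -0.044, -0.0]
force: [0.5, -0.1, -0.9]
gripper_width: 61.6
```

apply_moves([
  [1,0,0,0.04,0,0,0],
  [1,0,0,0.08,0,0,0],
  [1,0,0,0.08,0,0,0],
])

```text
clock: 21.2
tcp_pos: [483.7, 233.2, 114.1]
eef_rot: [-0.0, 0.999, -0.044, -0.0]
force: [-0.8, -0.0, -0.3]
gripper_width: 61.9
```

apply_moves([
  [1,0,0,0.04,0,0,0],
  [1,0,0,0.08,0,0,0],
  [1,0,0,0.08,0,0,0],
])

```text
clock: 21.5
tcp_pos: [483.8, 233.3, 114.1]
eef_rot: [-0.0, 0.999, -0.044, -0.0]
force: [-3.3, -0.7, 4.0]
gripper_width: 62.0
```

Contact: the vertical force went from −1.7 to +4 N with z holding at 114. Releasing.

apply_moves([
  [0.3,0,0,0,0,0,0],
  [0.1,0,0,0,0,0,0],
  [-0.2,0,0,0,0,0,0],
  [-0.6,0,0,0,0,0,0],
  [-0.8,0,0,0,0,0,0],
  [-0.8,0,0,0,0,0,0],
  [-0.8,0,0,0,0,0,0],
])

```text
clock: 22.2
tcp_pos: [483.8, 233.3, 114.0]
eef_rot: [-0.0, 0.999, -0.044, -0.0]
force: [-1.4, 0.2, -0.5]
gripper_width: 84.3
```

Run:
```python
from mv import *
c=cap('scene','12'); rel([])
cv2.imwrite('pics/s12.png',cv2.resize(c['image'][150:320,330:530,::-1],(700,595),interpolation=cv2.INTER_CUBIC))
```

```text
pos [483.8 233.2 114. ] clock 22.25 w 85.2 F [-0.2  0.1 -0.2]
```

View pics/s12.png

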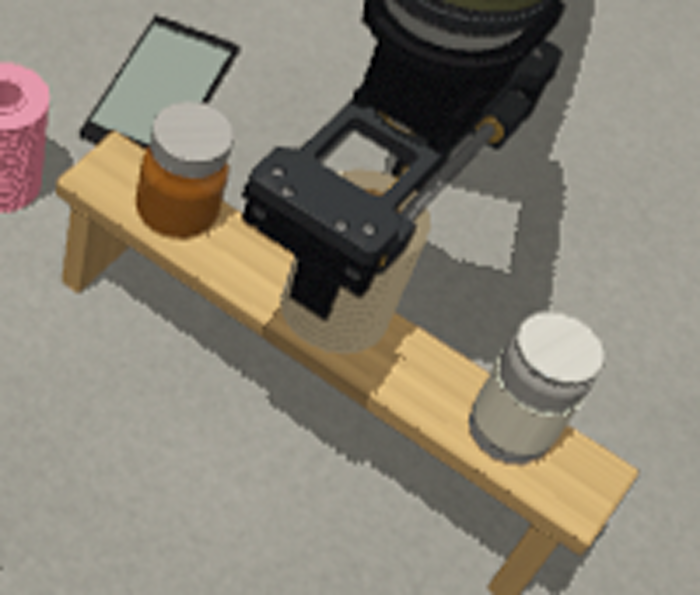

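The spool stands upright on the disc at (350,270), with the fingers open beside it and the jars untouched. I'm retreating straight up, then clear to the side.

apply_moves([
  [-0.8,0,0,-0.5,0,0,0],
  [-0.8,0,0,-1.5,0,0,0],
  [-0.8,0,0,-3,0,0,0],
  [-0.8,0,0,-5,0,0,0],
  [-0.8,0,0,-7,0,0,0],
  [-0.8,0,0,-9,0,0,0],
  [-0.8,0,0,-11,0,0,0],
  [-0.8,0,0,-13,0,0,0],
  [-0.8,0,0,-15,0,0,0],
  [-0.8,0,2,-16,0,0,0],
  [-0.8,0,5,-16,0,0,0],
  [-0.8,0,8,-16,0,0,0],
  [-0.8,0,12,-16,0,0,0],
  [-0.8,0,16,-16,0,0,0],
  [-0.8,0,20,-16,0,0,0],
  [-0.8,0,23,-16,0,0,0],
  [-0.8,0,24,-16,0,0,0],
  [-0.8,0,24,-16,0,0,0],
])

```text
clock: 24.05
tcp_pos: [462.8, -6.7, 275.2]
eef_rot: [-0.0, 0.999, -0.045, 0.001]
force: [-0.8, 0.7, 0.7]
gripper_width: 85.7
```

Run:
```python
from mv import *
c=cap('scene','13'); t=cap('top','13'); rel([])
a=cv2.resize(c['image'][80:330,170:540,::-1],(700,473),interpolation=cv2.INTER_CUBIC); cv2.imwrite('pics/s13.png',a)
a=cv2.resize(t['image'][195:265,130:310,::-1],(800,311),interpolation=cv2.INTER_CUBIC); cv2.imwrite('pics/t13.png',a)
```

```text
pos [462.9  -5.2 274.6] clock 24.15 w 85.7 F [-0.3 -0.4 -1.1]
```

View pics/s13.png

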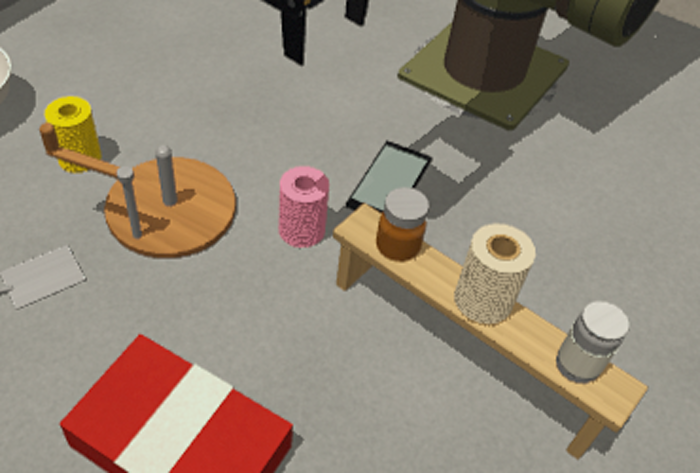

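View pics/t13.png

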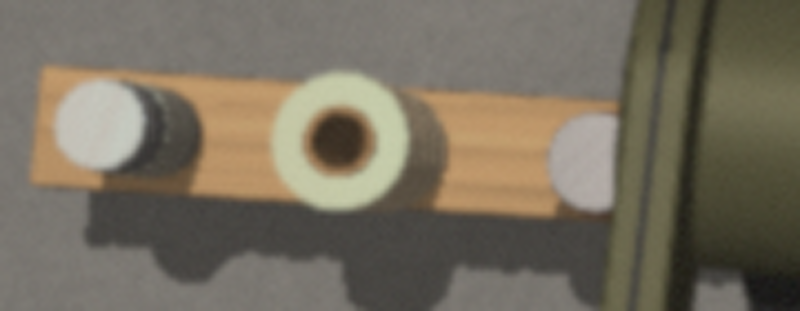

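Run:
```python
from mv import *
t=pickle.load(open('top_13.pkl','rb')); c=pickle.load(open('scene_13.pkl','rb')); c0=pickle.load(open('scene_8.pkl','rb')); t0=pickle.load(open('top_8.pkl','rb'))
print('top spool',ray(t,130+340.5/4.444,195+140.5/4.444,195),'disc',ray(t,216.6,229.0,105))
k=700/370
print('scene spool',ray(c,170+502/k,80+248/k,195),'disc',ray(c,425.6,238.4,105))
# jars shift check
for n,a,b,boxes in (('top',t0,t,[(140,205,185,245)]),('scene',c0,c,[(365,175,402,222),(458,235,506,285)])):
    for x0,y0,x1,y1 in boxes:
        A=np.float32(cv2.cvtColor(a['image'],7)[y0:y1,x0:x1]);B=np.float32(cv2.cvtColor(b['image'],7)[y0:y1,x0:x1]); print(n,cv2.phaseCorrelate(A,B),np.abs(A-B).mean())
```

```text
top spool [483.47902388 229.73774477 195.        ] disc [482.47978202 230.49812138 105.        ]
scene spool [486.50315905 232.41547901 195.        ] disc [483.40941459 233.30788425 105.        ]
top ((0.4930442851974206, -0.0036732778307566605), 1.002711961534288) 3.7761111
scene ((0.09467181099683586, 0.10325250712644518), 0.90304761454463) 9.315124
scene ((-0.011038030947268851, 0.004037179777363065), 0.997155709117651) 3.5216668
```

The same-camera comparisons put the spool within about 1–3 mm of the disc centre. The jars haven't moved, apart from sub-pixel noise, and the keeper is still open. Handing in.

```bash
python3 -c "
from station import manip
print(manip.sign_off())"
```

```text
the job is handed in; nothing more can be done
None
```

I swung the keeper arm aside, lifted the spool straight up off its spindle, and set it down upright on the cork disc. The job was handed in at about 24 s, with no verdict reported.

- **Keeper arm:** the first swing missed because the fingertips end about 39 mm short of the reported TCP, so they passed over the knob without touching anything. I found this in the pictures, corrected for it, and the second swing opened the arm to about 1.73 rad. It is still open in the last scene picture.
- **Spool placement:** it touched down at a peak reading of about 4 N. In the last pictures it stands upright, 1.3 mm from the disc centre by the top camera and about 3.2 mm by the scene camera.
- **Camera disagreement:** the two cameras differ from each other by about 3 mm, so the centring is good to roughly that.
- **Jars:** neither shows a real shift. The image comparison gave about 0.1 px for jar_a and 0.01 px for jar_b in the scene view. One top-view check of jar_b gave 0.5 px, which I took as noise because the scene view shows no movement.
- **Robot:** at hand-in it was clear of everything, about 240 mm from the spool.

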